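# Check centrifuge adapter sleeves on the go gauge and sort them

### The arm

A 6-joint arm with a two-finger parallel gripper is mounted at the origin on the work surface. World frame = base frame: x ahead of the robot, y to its left, z up, the work surface at z = 0. Lengths are in m, angles in rad, forces in N, time in s.
With the tool pointing down it reaches from about 0.3 to 0.825 m from the base axis. Payload 5.4 kg.
Tool frame: the origin (TCP) lies at the very end of the fingers, on their centre line; the grasp point (between the pads) lies 19 mm behind it; z points along the fingers, y is the line along which they close (so a half turn about z gives the same grasp; the last joint's range is limited). The gripper opens to 92 mm and grips with 3 to 60 N. Pads are 20 mm wide; open, the fingers measure 128 mm over their backs; the gripper's body (75 mm by 189 mm) begins 69 mm behind the grasp point.
Start: joints at [1.041, 0.158, 1.597, -0, 1.386, -0.21], TCP at [0.181, 0.546, 0.215] pointing down, gripper open.
Joint ranges: [-2.91, 2.91], [-0.94, 2.29], [0.18, 2.7], [-1.29, 4.43], [0.17, 2.64], [-3, 3]. Speed limits (rad/s): [2.57, 2.57, 3.14, 3.14, 3.14, 3.14].

### API

Orientations are given as a rotation vector (axis times angle).
In Python, from workcell import bot gives the robot as it stands. Calls block until the motion is done:
- bot.goto(position, orientation): joint-space move of the TCP to a pose.
- bot.line_to(position, rot=None, max_speed=0.15): straight line of the TCP; rot=None keeps the orientation; max_speed is the mean speed in m/s.
- bot.set_joints(angles): joint-space move.
- bot.set_gripper(opening, newtons=None): opening from 0.0 (shut) to 1.0 (fully open); newtons is the grip in N (None keeps the last); returns when the fingers have stopped.
- bot.hold(seconds).
- bot.inverse_kinematics(position, orientation): joint angles nearest the present ones, or None.
- bot.read_camera(name): name is "scene" or "top" or "wrist"; returns a dict with "pixels" (480x640x3 uint8, blue, green, red), "fx", "fy", "cx", "cy" (pixels), "k1" (the pictures are not rectified: a ray, as slopes to the right and down, at radius r is drawn at 1 + k1 r^2 times it, then the intrinsics apply), "R" (3x3) and "t" (3): a world point X has camera coordinates R X + t. Camera axes: x right, y down, z forward; pixel columns grow to the right and rows downward; lengths in m; the calibration is good to about 2 mm. A picture is of the moment at which its call begins. There is no depth.
A pose or a line that the arm cannot do raises bot.MotionError and nothing moves.
- bot.job_done(): hands the job in; it is judged then, once.
Readings, each from a call of its own:
- bot.current_clock(): time.
- bot.current_joints(): joint angles.
- bot.current_joint_vel(): joint speeds.
- bot.current_effort(): joint torques, N m.
- bot.current_ee_pos(): TCP position.
- bot.current_tool_rot(): TCP orientation.
- bot.current_contact_force(): force on the tool from outside, world axes, zero at the start.
- bot.current_ft_torque(): the same for the moment, N m.
- bot.current_opening(): opening from 0.0 (shut) to 1.0 (fully open).
- bot.current_grip_force(): force on a finger pad.
Only numpy, scipy, OpenCV 4.12 (cv2) and the standard library are available. Lean on these libraries where they do the work, as an engineer would, in place of code of your own. Each camera call takes 0.05 s, during which the arm holds its last target. There are 200 camera calls.

### The job

Try each of the two adapter sleeves on the upright steel gauge pin: slide it slowly straight down, without forcing it, until it stops. A sleeve that goes fully home, its mouth on the gauge's base, belongs standing upright in the low tray; one that stops clearly short goes standing upright in the deep box. Do one sleeve at a time, putting it away before trying the other, and leave the other things on the bench where they are.

Things in the scene. Friction and masses are not known exactly. Their poses are not given: they have to be found in the camera images.
- sleeve_a: White plastic adapter sleeve, one of two alike: cylinder 110 mm tall, 46 mm outside diameter, thin 54 mm rim (6 mm high) at its mouth. Stands mouth down, closed on top; straight bore 33 mm wide, 100 mm deep. A stiff rubber cushion stuck unseen in the bore, 22 to 92 mm up (differs each time), gives only about 1 mm when pressed. 0.12 to 0.25 kg. Origin: centre of the mouth end (underside); z up to the closed end
- sleeve_b: White plastic adapter sleeve, one of two alike: cylinder 110 mm tall, 46 mm outside diameter, thin 54 mm rim (6 mm high) at its mouth. Stands mouth down, closed on top; straight bore 33 mm wide, 100 mm deep. A stiff rubber cushion stuck unseen in the bore, 22 to 92 mm up (differs each time), gives only about 1 mm when pressed. 0.12 to 0.25 kg. Origin: centre of the mouth end (underside); z up to the closed end
- gauge: Go gauge fixed to the bench: dark steel base 84 x 84 x 14 mm, with an upright steel pin at its centre, 30 mm in diameter, 60 mm above the base, top edge chamfered 2 mm. Origin: centre of the base's underside; z up. A good sleeve's mouth seats on the base, 14 mm above the bench; a blocked one stops up to 38 mm higher, its cushion on the pin's top
- pin_top (a point): Centre of the top of the gauge pin, 74 mm above the bench. A sleeve stopping less than 5 mm short of home is borderline and may go in either place. More than 90 N between sleeve and gauge (pressing hard, or coming down on it faster than about 40 mm/s) is forcing
- tray: The low tray for sleeves that fit: blue, outside 115 mm (its x) by 175 mm (its y), 22 mm high, walls and floor 5 mm, fixed to the bench. Origin: centre of its underside. Room for both sleeves side by side along y
- deep_box: The deep box for sleeves that stop short: same blue, outside 135 mm (its x) by 165 mm (its y), 60 mm high, walls and floor 5 mm, fixed to the bench. Origin: centre of its underside. Room for both sleeves side by side along y
- reagent_bottle: Bystander: jar with a blue cap, 60 mm diameter, 110 mm tall; origin centre of its underside
- beaker: Bystander: glass beaker, 72 mm diameter, 85 mm tall; origin centre of its underside
- vial: Bystander: small amber vial, 28 mm diameter, 60 mm tall; origin centre of its underside
- mouse: Bystander: round black computer mouse, 62 mm across, 34 mm high; origin centre of its underside
- marker: Bystander: white marker pen lying on the bench, 16 mm thick, 120 mm long along its x; origin under its middle
Mind the look-alikes: they are no part of the job. What is shaped like the sleeve_a but green or pink is not meant.

How it is judged:
On the way, in this order (a step that is already met when the one before it is completed fails the run):
1. one sleeve has been slid down the gauge pin until it stopped (((horizontal distance between sleeve_a and gauge below 0.004 m and angle between sleeve_a's own z axis and vertical below 0.1 rad and (z of sleeve_a in the frame of gauge below 0.018 m or contact force between sleeve_a_stop and gauge above 1 N)) or (horizontal distance between sleeve_b and gauge below 0.004 m and angle between sleeve_b's own z axis and vertical below 0.1 rad and (z of sleeve_b in the frame of gauge below 0.018 m or contact force between sleeve_b_stop and gauge above 1 N)))), for 0.1 s.
2. that sleeve stands in the place its fit calls for ((((z of sleeve_a_stop in the frame of sleeve_a above 0.058 m and x of sleeve_a in the frame of tray between -0.055 and 0.055 m and y of sleeve_a in the frame of tray between -0.085 and 0.085 m and z of sleeve_a in the frame of tray between -0.001 and 0.01 m and angle between sleeve_a's own z axis and vertical below 0.12 rad) or (z of sleeve_a_stop in the frame of sleeve_a below 0.063 m and x of sleeve_a in the frame of deep_box between -0.065 and 0.065 m and y of sleeve_a in the frame of deep_box between -0.08 and 0.08 m and z of sleeve_a in the frame of deep_box between -0.001 and 0.01 m and angle between sleeve_a's own z axis and vertical below 0.12 rad)) or ((z of sleeve_b_stop in the frame of sleeve_b above 0.058 m and x of sleeve_b in the frame of tray between -0.055 and 0.055 m and y of sleeve_b in the frame of tray between -0.085 and 0.085 m and z of sleeve_b in the frame of tray between -0.001 and 0.01 m and angle between sleeve_b's own z axis and vertical below 0.12 rad) or (z of sleeve_b_stop in the frame of sleeve_b below 0.063 m and x of sleeve_b in the frame of deep_box between -0.065 and 0.065 m and y of sleeve_b in the frame of deep_box between -0.08 and 0.08 m and z of sleeve_b in the frame of deep_box between -0.001 and 0.01 m and angle between sleeve_b's own z axis and vertical below 0.12 rad)))), for 0.2 s.
3. with it put away, the other sleeve has been slid down the pin until it stopped (((((z of sleeve_a_stop in the frame of sleeve_a above 0.058 m and x of sleeve_a in the frame of tray between -0.055 and 0.055 m and y of sleeve_a in the frame of tray between -0.085 and 0.085 m and z of sleeve_a in the frame of tray between -0.001 and 0.01 m and angle between sleeve_a's own z axis and vertical below 0.12 rad) or (z of sleeve_a_stop in the frame of sleeve_a below 0.063 m and x of sleeve_a in the frame of deep_box between -0.065 and 0.065 m and y of sleeve_a in the frame of deep_box between -0.08 and 0.08 m and z of sleeve_a in the frame of deep_box between -0.001 and 0.01 m and angle between sleeve_a's own z axis and vertical below 0.12 rad)) and (horizontal distance between sleeve_b and gauge below 0.004 m and angle between sleeve_b's own z axis and vertical below 0.1 rad and (z of sleeve_b in the frame of gauge below 0.018 m or contact force between sleeve_b_stop and gauge above 1 N))) or (((z of sleeve_b_stop in the frame of sleeve_b above 0.058 m and x of sleeve_b in the frame of tray between -0.055 and 0.055 m and y of sleeve_b in the frame of tray between -0.085 and 0.085 m and z of sleeve_b in the frame of tray between -0.001 and 0.01 m and angle between sleeve_b's own z axis and vertical below 0.12 rad) or (z of sleeve_b_stop in the frame of sleeve_b below 0.063 m and x of sleeve_b in the frame of deep_box between -0.065 and 0.065 m and y of sleeve_b in the frame of deep_box between -0.08 and 0.08 m and z of sleeve_b in the frame of deep_box between -0.001 and 0.01 m and angle between sleeve_b's own z axis and vertical below 0.12 rad)) and (horizontal distance between sleeve_a and gauge below 0.004 m and angle between sleeve_a's own z axis and vertical below 0.1 rad and (z of sleeve_a in the frame of gauge below 0.018 m or contact force between sleeve_a_stop and gauge above 1 N))))), for 0.1 s.
At the end, for the whole second after the job is handed in: Both sleeves stand upright (within 0.12 rad), mouth down on the floor of the right container and at rest: the low tray for a sleeve that goes fully home on the pin, the deep box for one that stops short. A sleeve that stops less than 5 mm short may be in either (((z of sleeve_a_stop in the frame of sleeve_a above 0.058 m and x of sleeve_a in the frame of tray between -0.055 and 0.055 m and y of sleeve_a in the frame of tray between -0.085 and 0.085 m and z of sleeve_a in the frame of tray between -0.001 and 0.01 m and angle between sleeve_a's own z axis and vertical below 0.12 rad) or (z of sleeve_a_stop in the frame of sleeve_a below 0.063 m and x of sleeve_a in the frame of deep_box between -0.065 and 0.065 m and y of sleeve_a in the frame of deep_box between -0.08 and 0.08 m and z of sleeve_a in the frame of deep_box between -0.001 and 0.01 m and angle between sleeve_a's own z axis and vertical below 0.12 rad)) and ((z of sleeve_b_stop in the frame of sleeve_b above 0.058 m and x of sleeve_b in the frame of tray between -0.055 and 0.055 m and y of sleeve_b in the frame of tray between -0.085 and 0.085 m and z of sleeve_b in the frame of tray between -0.001 and 0.01 m and angle between sleeve_b's own z axis and vertical below 0.12 rad) or (z of sleeve_b_stop in the frame of sleeve_b below 0.063 m and x of sleeve_b in the frame of deep_box between -0.065 and 0.065 m and y of sleeve_b in the frame of deep_box between -0.08 and 0.08 m and z of sleeve_b in the frame of deep_box between -0.001 and 0.01 m and angle between sleeve_b's own z axis and vertical below 0.12 rad)) and linear speed of each of sleeve_a, sleeve_b below 0.02 m/s); the robot touches nothing.
It fails at once if a sleeve is forced on the gauge (over 90 N, pressed hard or slammed) (contact force between any of sleeve_a, sleeve_b and gauge above 90 N).
It fails at once if a bystander is shoved more than 40 mm or knocked over (distance of any of reagent_bottle, beaker, vial, mouse, marker from where it was at the start of the episode above 0.04 m or angle between any of reagent_bottle, beaker, vial's own z axis and vertical above 0.5 rad).
It also fails if it takes over 72 s, if anything falls off the work surface, if the arm or the gripper's body presses on something with over 40 N, if the wrist force passes 120 N, or if a joint passes its speed limit or range.

## Working session

There is one attempt and no reset: what is moved stays moved. The work goes in short steps, each a Python script; the robot and the scene stay as the last script left them, time stands still between calls to the robot, and variables do not carry over. Pictures are saved under pics/ and viewed, at most 10 in all, crops included, and the job is handed in when it is done.

```bash
mkdir -p pics; ls; cat > h.py <<'E'
import numpy as np, cv2
from workcell import bot
def pix2ray(c,u,v):
    K=np.array([[c["fx"],0,c["cx"]],[0,c["fy"],c["cy"]],[0,0,1.]])
    d=np.array([c["k1"],0,0,0,0],float)
    p=cv2.undistortPoints(np.array([[[u,v]]],float),K,d)[0,0]
    R=np.array(c["R"]);t=np.array(c["t"])
    return -R.T@t, R.T@np.array([p[0],p[1],1.])
def onplane(c,u,v,z):
    o,d=pix2ray(c,u,v); return o+d*(z-o[2])/d[2]
def proj(c,X):
    q=np.array(c["R"])@np.array(X,float)+np.array(c["t"]); x,y=q[:2]/q[2]; s=1+c["k1"]*(x*x+y*y)
    return c["fx"]*x*s+c["cx"], c["fy"]*y*s+c["cy"]
E
python3 - <<'E'
from h import *
for n in("scene","top"):
    c=bot.read_camera(n); cv2.imwrite(f"pics/{n}0.png",c["pixels"]); np.save(f"{n}0.npy",c,allow_pickle=True)
    print(n,c["fx"],c["k1"],-np.array(c["R"]).T@c["t"])
print(bot.current_tool_rot(),bot.current_clock())
E
```

```text
pics
scene 433.6128598050704 -0.1043225356907428 [0.86226555 0.50949334 0.6516953 ]
top 518.4173296075286 -0.0038201900307838596 [ 0.44336297 -0.04233291  1.04542311]
[-5.00164339e-01 -3.10090302e+00  2.50023327e-03] 0.1
```

View pics/top0.png

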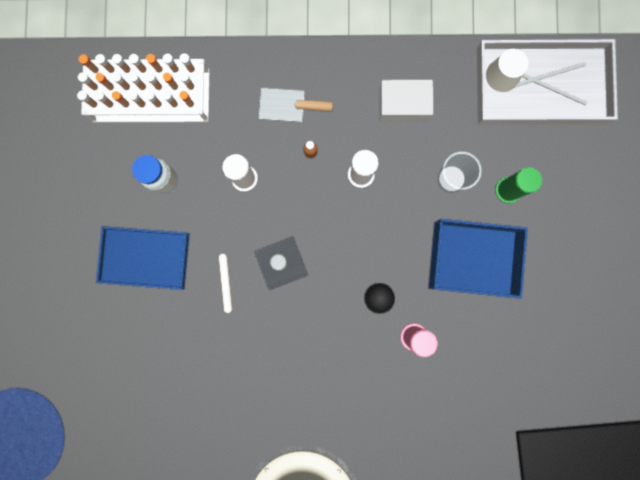

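View pics/scene0.png

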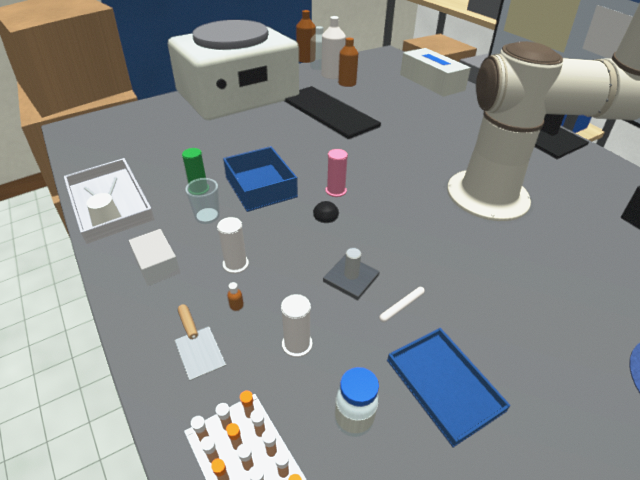

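Candidates in the top view: white sleeves at (235,166) and (364,163). Look-alikes are green (529,180), pink (424,343), the white cup in the white tray (512,63), the beaker (462,172) and the capped bottle (148,170). I choose the two white ones with a flared rim, and check them in one close crop.

```bash
python3 - <<'E'
from h import *
c=np.load("top0.npy",allow_pickle=True).item(); im=c["pixels"]
crop=im[140:300,215:395]; cv2.imwrite("pics/crop0.png",cv2.resize(crop,None,fx=4.2,fy=3.7,interpolation=cv2.INTER_CUBIC) if 0 else cv2.resize(crop,(666,592),interpolation=cv2.INTER_CUBIC))
hsv=cv2.cvtColor(im,cv2.COLOR_BGR2HSV)
def blobs(m,name,zs,amin=150):
    n,l,s,ce=cv2.connectedComponentsWithStats(m.astype(np.uint8))
    for i in range(1,n):
        if s[i,4]>amin:
            cn=cv2.findContours((l==i).astype(np.uint8),0,2)[0][0]; r=cv2.minAreaRect(cn)
            print(name,s[i],ce[i].round(1),[np.round(x,1) for x in r],[onplane(c,*r[0],z)[:2].round(4).tolist() for z in zs])
H,S,V=cv2.split(hsv)
blobs((H>105)&(H<125)&(S>150)&(V>50)&(np.arange(480)[:,None]>210)&(np.arange(480)[:,None]<310),"blue",(0.0,.022,.06))
box=lambda a,b,x,y:((np.arange(480)[:,None]>=b)&(np.arange(480)[:,None]<y)&(np.arange(640)>=a)&(np.arange(640)<x))
blobs((V>140)&(S<60)&box(215,140,270,200),"s1",(0,.11))
blobs((V>140)&(S<60)&box(335,140,390,200),"s2",(0,.11))
blobs((V>110)&(S<60)&box(265,245,292,280),"pin",(.074,))
for n,u,v,z in(("s1top",235.5,166.5,.11),("s1rim",243.5,178.5,.003),("s2top",364.5,162.5,.11),("s2rim",361.5,174,.003),("vial",310,150,.03),("beaker",462,171,.085),("bottle",148,170,.11),("mouse",379,298,.02),("marker",225,283,.01),("tcp?",0,0,0)):
    print(n,onplane(c,u,v,z).round(4))
print(np.median(V[320:340,300:340]),proj(c,bot.current_ee_pos()),bot.current_ee_pos())
for y in range(232,292,6): print(V[y,250:312:4])
E
```

```text
blue [ 430  220   97   77 6183] [477.8 257.8] [array([478.1, 257.9]), array([92.2, 69.4]), np.float64(5.9)] [[0.4883, -0.3481], [0.4873, -0.3417], [0.4857, -0.3306]]
blue [  97  227   91   62 4741] [142.3 257.4] [array([142.1, 257.4]), array([86.7, 55.3]), np.float64(4.6)] [[0.4865, 0.3308], [0.4855, 0.323], [0.484, 0.3094]]
s1 [221 153  38  39 933] [238.8 171.8] [array([239.5, 172.1]), array([42. , 28.1]), np.float64(50.7)] [[0.6622, 0.1335], [0.6392, 0.115]]
s2 [347 149  33  40 905] [363.4 167.6] [array([362.8, 168.1]), array([28.8, 40.2]), np.float64(18.4)] [[0.6701, -0.1183], [0.6462, -0.1103]]
pin [269 253  18  18 259] [277.6 261.7] [array([277.5, 261.5]), array([17., 17.]), np.float64(90.0)] [[0.4767, 0.047]]
s1top [0.6495 0.1226 0.11  ]
s1rim [0.6483 0.1247 0.003 ]
s2top [ 0.6565 -0.1134  0.11  ]
s2rim [ 0.6573 -0.1155  0.003 ]
vial [ 0.7001 -0.0116  0.03  ]
beaker [ 0.646  -0.2959  0.085 ]
bottle [0.6432 0.2848 0.11  ]
mouse [ 0.4078 -0.1484  0.02  ]
marker [0.4353 0.158  0.01  ]
tcp? [1.0334 0.6515 0.    ]
132.0 (np.float64(-41.07491088647822), np.float64(441.1080860054899)) [0.18051698 0.54533727 0.2137204 ]
[133 130 131 133 134 132 132 134 132 134 134 132 133 134 132 131]
[134 132 133 131 133 132 132 133 131 109 107 116 132 135 133 133]
[132 132 132 134 130 125 106 106 103 104 105 105 134 132 133 133]
[132 124 105 107 107 107 103 104 102 105 106 105 104 133 134 134]
[133 126 105 104 106 106 195 221 191 102 104 103 103 131 132 133]
[133 134 116 104 104 163 224 223 226 135 103 103 104 104 133 132]
[133 134 132 106 104 101 188 220 171 103 103 104 105 106 123 133]
[130 132 132 114 102 102 103 105 106 106 107 104 104 103 103 133]
[133 134 133 132 106 105 107 103 104 102 101 112 128 132 133 133]
[133 132 133 134 123 103 102 102 129 132 132 131 132 131 133 133]
```

View pics/crop0.png

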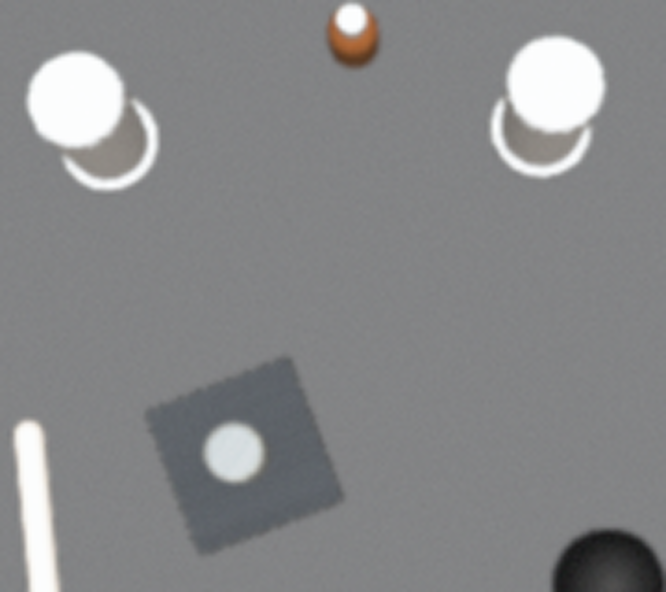

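The crop shows both white sleeves with a flared rim (tops at about pixel (236,167) and (364,162)) and the gauge pin at (278,262). Next I refine the centres and test reachability.

```bash
python3 - <<'E'
from h import *
from scipy.spatial.transform import Rotation as Ro
c=np.load("top0.npy",allow_pickle=True).item(); im=c["pixels"]
g=cv2.cvtColor(im,cv2.COLOR_BGR2GRAY)
def circ(x0,y0,x1,y1,th,z,k=0):
    m=np.zeros_like(g); m[y0:y1,x0:x1]=g[y0:y1,x0:x1]>th
    if k: m=cv2.morphologyEx(m,cv2.MORPH_OPEN,cv2.getStructuringElement(2,(k,k)))
    M=cv2.moments(m,True); u,v=M["m10"]/M["m00"],M["m01"]/M["m00"]
    print((u,v),M["m00"],2*np.sqrt(M["m00"]/np.pi)*(c["t"][2]-z)/c["fx"],onplane(c,u,v,z).round(4))
circ(215,140,270,200,215,.11,15); circ(335,140,390,200,215,.11,15)
circ(262,245,295,280,150,.074); circ(262,245,295,280,200,.074)
m=np.zeros_like(g); m[230:295,250:312]=np.abs(g[230:295,250:312].astype(int)-132)>14
m=cv2.morphologyEx(m,cv2.MORPH_OPEN,np.ones((5,5)))
cn=max(cv2.findContours(m,0,2)[0],key=cv2.contourArea); r=cv2.minAreaRect(cn); print(r,onplane(c,*r[0],.014))
for n in([1,1],[1,-1]):
    rv=np.array(n+[0])/np.sqrt(2)*np.pi
    for p in([.6495,.1235,.25],[.657,-.1145,.25],[.477,.047,.25],[.485,.28,.2],[.487,-.38,.2],[.487,-.3,.2]):
        q=bot.inverse_kinematics(p,rv); print(n,None if q is None else np.round(q,2))
for u,v in((430,288),(437,221),(527,229),(522,298)): print("box top",onplane(c,u,v,.06)[:2],"bot",onplane(c,u,v,0)[:2])
w=bot.read_camera("wrist"); print((-np.array(w["R"]).T@w["t"]),bot.current_ee_pos(),bot.current_clock(),w["fx"],w["R"])
E
```

```text
(235.0121951219512, 166.41056910569105) 492.0 0.04378096016915461 [0.6497 0.1235 0.11  ]
(364.8165322580645, 162.14717741935485) 496.0 0.043958571284522664 [ 0.6572 -0.114   0.11  ]
(277.7512437810945, 261.72636815920396) 201.0 0.029094320810931665 [0.4763 0.0466 0.074 ]
(277.9577464788732, 261.8943661971831) 142.0 0.024454251071576973 [0.476  0.0462 0.074 ]
((280.55364990234375, 262.923583984375), (43.23466110229492, 43.131103515625), 68.74949645996094) [0.47595918 0.04642248 0.014     ]
[1, 1] [ 0.01  0.36  1.29 -0.    1.5   0.01]
[1, 1] [-0.35  0.38  1.27 -0.    1.5  -0.35]
[1, 1] [-0.15 -0.12  1.81 -0.    1.45 -0.15]
[1, 1] [ 0.31  0.13  1.66 -0.    1.35  0.31]
[1, 1] [-0.86  0.28  1.49  0.    1.38 -0.86]
[1, 1] [-0.76  0.16  1.62 -0.    1.36 -0.76]
[1, -1] None
[1, -1] [-0.35  0.38  1.27 -0.    1.5   2.79]
[1, -1] [-0.15 -0.12  1.81 -0.    1.45  2.99]
[1, -1] [ 0.31  0.13  1.66 -0.    1.35 -2.83]
[1, -1] [-0.86  0.28  1.49 -0.    1.38  2.28]
[1, -1] [-0.76  0.16  1.62 -0.    1.36  2.38]
box top [ 0.42858839 -0.23994335] bot [ 0.4276888  -0.25197537]
box top [ 0.55540792 -0.25424753] bot [ 0.56223007 -0.26715049]
box top [ 0.54061418 -0.42269036] bot [ 0.54653557 -0.44584939]
box top [ 0.41094858 -0.41084014] bot [ 0.40897495 -0.43327765]
[0.10264586 0.571842   0.3846644 ] [0.18053769 0.54541516 0.21386021] 0.15 352.0961057849473 [[ 0.31501447  0.94908471 -0.00202578]
 [ 0.90848316 -0.30091924  0.29001027]
 [ 0.27463471 -0.09319782 -0.95702139]]
```

```bash
cat >> h.py <<'E'
RV=np.array([1,1,0])/np.sqrt(2)*np.pi
G=.072            # TCP height above sleeve mouth when grasped
PIN=np.array([.476,.0464])
def pick(s):
    bot.goto([*s,.2],RV); bot.line_to([*s,G],max_speed=.12)
    bot.set_gripper(0.0,20); bot.line_to([*s,G+.1],max_speed=.15)
    print("opening",bot.current_opening(),"grip",bot.current_grip_force(),bot.current_clock())
def descend(xy,z0=.082,z1=.0135,step=.002,fstop=6):
    bot.line_to([*xy,z0+G],max_speed=.2); bot.hold(.2)
    f0=np.array(bot.current_contact_force()); print("f0",f0.round(2),bot.current_clock())
    z=z0
    while z>z1:
        z=max(z-step,z1); bot.line_to([*xy,z+G],max_speed=.025)
        f=np.array(bot.current_contact_force())-f0
        if np.abs(f).max()>1: print(round(z,4),f.round(1),(np.array(bot.current_ee_pos())-[*xy,G]).round(4))
        if f[2]>fstop: break
    bot.hold(.15); print("end",z,(np.array(bot.current_contact_force())-f0).round(1),bot.current_clock()); return z
E
python3 - <<'E'
from h import *
bot.set_gripper(1.0)
pick([.6497,.1235])
bot.goto([*PIN,G+.1],RV)
c=bot.read_camera("scene"); cv2.imwrite("pics/scene1.png",c["pixels"]); np.save("s1.npy",c,allow_pickle=True)
c=bot.read_camera("wrist"); cv2.imwrite("pics/wrist1.png",c["pixels"]); print(bot.current_clock(),bot.current_ee_pos(),bot.current_opening())
E
```

```text
opening 0.4906604661323518 grip 19.9998539686203 5.4167
6.3 [0.47728473 0.04656669 0.17226833] 0.4954896262549168
```

View pics/scene1.png

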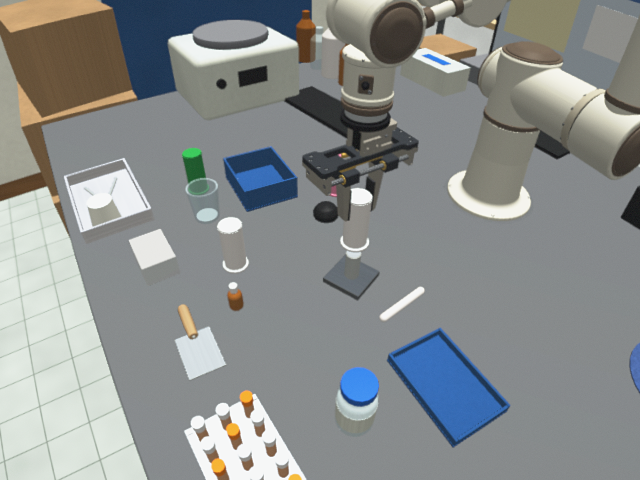

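The sleeve is held upright right above the pin: its mouth is at about (355,241) and the pin at (354,256). I go down slowly.

```bash
python3 - <<'E'
from h import *
z=descend(PIN)
print(bot.current_ee_pos(),bot.current_opening())
E
```

```text
f0 [ 0.21  0.76 -2.26] 6.75
0.08 [ 0.2 -0.5  1. ] [ 0.     -0.      0.0801]
0.072 [ 0.7 -1.1  0.7] [-0.0001  0.      0.0718]
0.07 [-0.9 -2.2  1.3] [-0.0001  0.      0.0698]
0.068 [-0.3 -1.9  0.6] [-0.0001  0.      0.0678]
0.066 [ 0.7 -2.   0.4] [-0.0001  0.      0.0658]
0.062 [-1.  -1.4  1.1] [-0.0001  0.      0.0618]
0.06 [-0.6 -1.4  0.5] [-0.0002  0.      0.0598]
0.054 [-1.9 -1.   0.7] [-0.0001  0.      0.0538]
0.052 [ 0.2 -1.1  0.8] [-0.0001  0.      0.0518]
0.048 [-0.7 -0.7  1.2] [-0.0001  0.      0.0478]
0.046 [-0.1 -1.4  1.7] [-0.0001  0.      0.0458]
0.042 [-0.3 -1.1  0.9] [-0.0001  0.      0.0418]
0.04 [-0.1 -1.3  0.7] [-0.0001  0.      0.0398]
0.034 [-0.1 -0.9  1.5] [-0.0001  0.      0.0338]
0.032 [ 0.2 -0.3  1.1] [-0.0001  0.      0.0318]
0.03 [ 0.5 -0.4  1.3] [-0.0001  0.      0.0298]
0.026 [-0.5 -0.2  1.4] [-0.0001  0.      0.0258]
0.024 [-0.5 -0.8  1.8] [-0.0001  0.      0.0238]
0.022 [-0.3 -1.4  0.1] [-0.0002  0.      0.0218]
0.02 [-0.7 -1.3  0.8] [-0.0001 -0.      0.0198]
0.018 [-1.1 -1.1  0.8] [-0.0002  0.      0.0178]
0.016 [-0.3 -1.6  0.9] [-0.0002  0.      0.0158]
0.014 [ 0.5 -1.1  1.3] [0.    0.    0.014]
0.0135 [-2.1 -0.9  6. ] [ 0.0002 -0.      0.0139]
end 0.0135 [-2.3 -0.8  7.7] 15.65
[0.47613889 0.0463718  0.08589343] 0.49118824562573243
```

Sleeve 1 went fully home (contact only at mouth z≈14 mm, sliding forces about 1 N), so it goes in the tray.

```bash
cat >> h.py <<'E'
def place(xy,floor=.005,clear=.05):
    p=np.array(bot.current_ee_pos()); bot.line_to([*p[:2],.082+G],max_speed=.12)
    bot.goto([*xy,floor+clear+G+.03],RV); bot.line_to([*xy,floor+.01+G],max_speed=.12); bot.hold(.1)
    f0=bot.current_contact_force()[2]; z=floor+.01
    while z>floor-.003:
        z-=.002; bot.line_to([*xy,z+G],max_speed=.03)
        if bot.current_contact_force()[2]-f0>4: break
    print("placed at mouth z",z,bot.current_contact_force()[2]-f0)
    bot.set_gripper(.8); bot.line_to([*xy,.2],max_speed=.2); print(bot.current_clock())
E
python3 - <<'E'
from h import *
place([.489,.365])
bot.set_gripper(1.0)
bot.goto([.6572,-.114,.2],RV)
c=bot.read_camera("top"); im=c["pixels"]; cv2.imwrite("pics/top1.png",im)
g=cv2.cvtColor(im,cv2.COLOR_BGR2GRAY)
m=np.zeros_like(g); m[215:310,80:200]=g[215:310,80:200]>215
m=cv2.morphologyEx(m,cv2.MORPH_OPEN,cv2.getStructuringElement(2,(15,15)));M=cv2.moments(m,True)
print(onplane(c,M["m10"]/M["m00"],M["m01"]/M["m00"],.115),bot.current_clock())
E
```

```text
placed at mouth z 0.002999999999999999 10.468872786190186
21.2833
[0.48984028 0.36501806 0.115     ] 23.6333
```

View pics/top1.png

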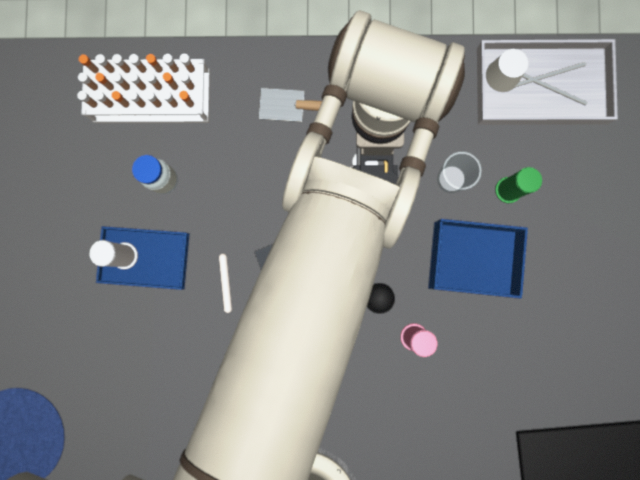

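Sleeve 1 stands upright in the tray (top at (103,254), rim at (123,256)) and nothing else has moved. Now for the second sleeve.

```bash
python3 - <<'E'
from h import *
pick([.6572,-.114])
z=descend(PIN)
print(bot.current_ee_pos(),bot.current_opening())
c=bot.read_camera("scene"); cv2.imwrite("pics/scene2.png",c["pixels"][140:320,240:440].repeat(3,0).repeat(3,1))
E
```

```text
opening 0.49415480280680946 grip 19.999505480518565 26.675
f0 [-0.95 -0.13 -1.12] 28.2417
0.078 [1.7 0.5 0.5] [-0.0001  0.      0.0778]
0.072 [ 1.5 -0.1 -0. ] [-0.0001  0.      0.0719]
0.07 [ 2.4  0.7 -0.6] [-0.0001  0.      0.0698]
0.068 [1.4 1.  0.6] [-0.0001  0.      0.0678]
0.066 [1.1 0.2 0.3] [-0.0001  0.      0.0658]
0.06 [0.  1.  0.1] [-0.0001  0.      0.0598]
0.054 [ 1.1  0.3 -1.3] [-0.0001  0.      0.0538]
0.052 [ 1.2  0.1 -0.7] [-0.0001  0.      0.0518]
0.05 [ 1.1  0.3 -0.8] [-0.0001  0.      0.0498]
0.048 [1.2 0.4 0.3] [-0.0001  0.      0.0478]
0.042 [ 1.1  0.1 -0. ] [-0.0001  0.      0.0418]
0.038 [1.1 0.3 0.1] [-0.0001  0.      0.0378]
0.032 [ 1.6 -0.8 -0.1] [-0.0001  0.      0.0318]
0.028 [ 1.3 -1.  -0.7] [-0.0001  0.      0.0278]
0.024 [ 1.1  1.1 -0.4] [-0.0001  0.      0.0239]
0.022 [ 1.2  0.2 -0.8] [-0.0001  0.      0.0218]
0.02 [1.4 1.  0.9] [-0.0001 -0.      0.0198]
0.018 [-4.6 -0.2 11.1] [ 0.0003 -0.0001  0.0195]
end 0.017999999999999947 [-3.9  0.5 11.4] 36.3917
[0.47627147 0.04633588 0.09149771] 0.4933849206828843
```

View pics/scene2.png

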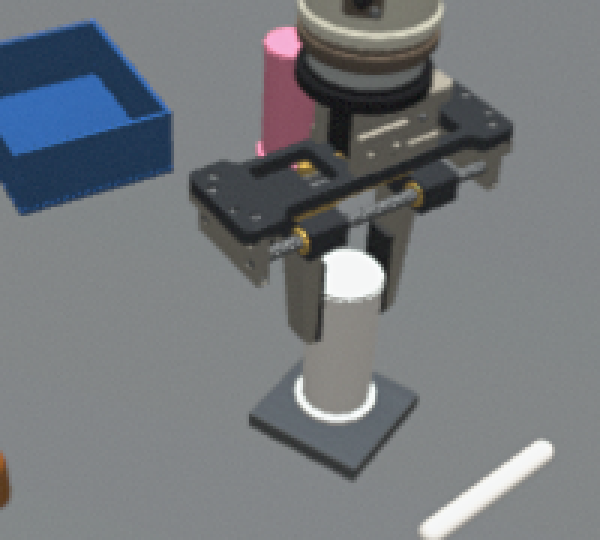

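The second sleeve stopped about 5.5 mm above home with a sharp force rise. I'll lift 4 mm and retry with a small shift in x to rule out a jam.

```bash
python3 - <<'E'
from h import *
z=descend(PIN+[-.0007,0],z0=.024,z1=.0135,step=.001,fstop=8)
print(bot.current_ee_pos())
E
```

```text
f0 [ 0.38 -0.79 -1.07] 36.8917
0.023 [ 0.4  1.1 -0.2] [-0.0002  0.      0.0228]
0.021 [-1.2  1.1 -0.1] [-0.     -0.      0.0209]
0.019 [-2.3  1.1  5.4] [ 0.0002 -0.      0.0195]
0.018 [-5.8  1.2 12.8] [ 0.0002 -0.      0.0195]
end 0.017999999999999995 [-5.8  1.2 12.5] 38.5417
[0.47557289 0.04636959 0.091501  ]
```

It stops hard at the same height, about 5.5 mm short, so it is a cushion and this sleeve goes in the deep box.

```bash
python3 - <<'E'
from h import *
place([.484,-.333],clear=.08)
bot.goto([.45,.12,.3],RV); bot.hold(.3)
c=bot.read_camera("top"); cv2.imwrite("pics/top2.png",c["pixels"])
c=bot.read_camera("scene"); cv2.imwrite("pics/scene3.png",c["pixels"]); print(bot.current_clock(),bot.current_contact_force())
E
```

```text
placed at mouth z 0.002999999999999999 10.619476069366508
44.5833
46.6833 [0.16039539 0.0840556  0.50639731]
```

View pics/top2.png

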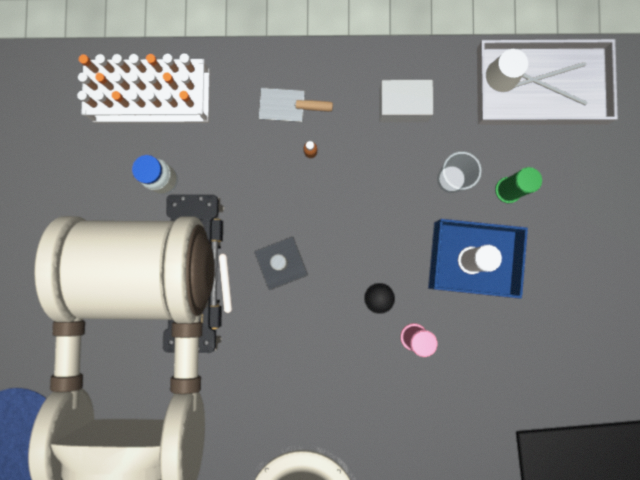

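View pics/scene3.png

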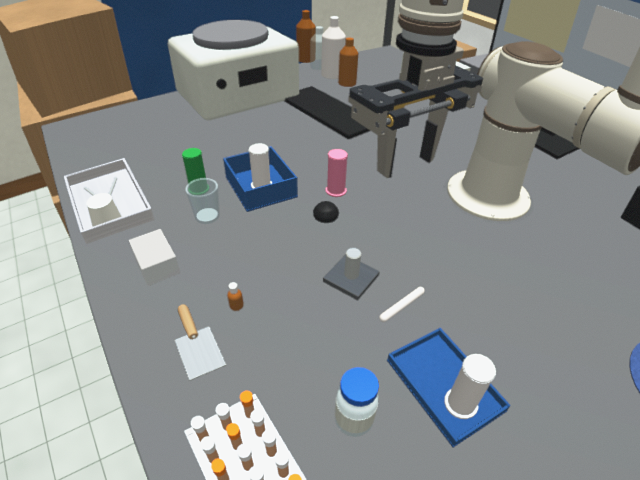

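Both sleeves stand upright: the tray sleeve at scene pixel (470,385) and the box sleeve at top pixel (488,258). The bystanders are unmoved and the arm is clear.

```bash
python3 -c "
from workcell import bot
print(bot.job_done())"
```

```text
the job is handed in; nothing more can be done
None
```

The job is handed in with no verdict shown: the first sleeve went fully home on the pin and stands in the low tray, and the second stopped about 5.5 mm short on both tries and stands in the deep box.

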